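Turn a wooden cup over, load it and index the table

ROBOT

A 6-joint arm with a two-finger parallel gripper is mounted at the origin on the work surface. World frame = base frame: x ahead of the robot, y to its left, z up, the work surface at z = 0. Lengths are in mm, angles in rad, forces in N, time in s.
With the tool pointing down it reaches from about 325 to 850 mm from the base axis. Payload 4.4 kg.
Tool frame: the origin (TCP) lies at the very end of the fingers, on their centre line; the grasp point (between the pads) lies 19 mm behind it; z points along the fingers, y is the line along which they close (so a half turn about z gives the same grasp; the last joint's range is limited). The gripper opens to 94 mm and grips with 3 to 60 N. Pads are 16 mm wide; open, the fingers measure 119 mm over their backs; the gripper's body (75 mm by 177 mm) begins 78 mm behind the grasp point.
Start: joints at [-1.419, 0.207, 1.542, -0, 1.393, -0.15], TCP at [170.9, -549.018, 205.447] pointing down, gripper open.
Joint ranges: [-2.73, 2.73], [-0.86, 2.22], [0.23, 2.46], [-1.11, 4.25], [0.08, 2.63], [-2.82, 2.82]. Speed limits (rad/s): [2.79, 2.79, 3.14, 3.14, 3.14, 3.14].

INTERFACE

Orientations are given as a unit quaternion [w, x, y, z].
In Python, from bench import * gives the robot as it stands.
- The arm moves only by the tool carry_out, never from a script. Its argument "commands" is a list of rows, each a list of 7 numbers: the shift along the tool's x, y, z in cm, then the turn, a rotation vector about the tool's x, y, z in degrees, then the finger opening in cm, from 0 to 9.4. A call has 1 to 10 rows; each row is the pose to reach, as a shift and turn from the pose commanded when the call began, along the tool's axes at that moment; what a row does not reach only later rows make up. A row lasts 1/10 s, in which the tool goes at most 50 mm and 8.59 degrees, less where a joint would pass 70% of its speed; a pose out of reach is approached as far as the arm can. A call with a gripper value outside its range is refused whole. The fingers move at their own pace and stop on an object; "force" is the grip in N (left out, the last holds). Time passes only in rows, so rows that repeat a pose let the fingers close. It gives the time, the measured TCP pose, the force, the opening and the grip force at its end, in the units of the state.
- get_state(): the state, without advancing time (a new reading comes with each control period).
- snapshot(name): name is "side" or "top" or "wrist"; returns a dict with "img" (384x512x3 uint8, blue, green, red), "fx", "fy", "cx", "cy" (pixels), "rvec" (rotation vector, rad) and "tvec" (3), from world to camera coordinates, as OpenCV has them. Camera axes: x right, y down, z forward; pixel columns grow to the right and rows downward; lengths in mm; the calibration is good to about 2 mm. The wrist camera is an equidistant fisheye: a pixel r from the principal point sees the ray r / f radians off the axis. A picture is of the moment at which its call begins. There is no depth.
- finish_job(): hands the job in; it is judged then, once.
The state is a dict: "t": time; "joint_pos": joint angles; "qvel": joint speeds; "joint_efforts": joint torques, N m; "ee_pos": TCP position; "orientation": TCP orientation; "contact_force": force on the tool from outside, world axes, zero at the start; "ft_torque": the same for the moment, N m; "opening": opening from 0.0 (shut) to 1.0 (fully open); "finger_force": force on a finger pad.
Only numpy, scipy, OpenCV 4.12 (cv2) and the standard library are available. Lean on these libraries where they do the work, as an engineer would, in place of code of your own. Each camera call takes 0.05 s, during which the arm holds its last target. There are 200 camera calls.

TASK

One wooden cup stands mouth-down on the bench: turn it over, stand it mouth-up in the middle of the yellow pad of the round indexing table and let go of it; then, by one of the upright posts, turn the table one click (a quarter turn) clockwise seen from above, so that it rests in the next click position with the cup still upright on its pad. Do not drop the cup, keep the two cups already on the table standing on their pads, and leave the bottle and the spool where they are. The low two-rail rest on the bench can hold the cup on its side while you take a new grip.

Things in the scene. Friction and masses are not known exactly. Their poses are not given: they have to be found in the camera images.
- cup: the cup to turn over: pale turned wood with a dark band near its closed end, a straight round cup 60 mm across and 80 mm high, wall 5 mm, base 8 mm, about 130 g. Origin: centre of the outside of its closed base; its z axis runs from the base to the open mouth (straight down at the start, so the origin is then 80 mm above the bench).
- rest: fixed low rest on the bench, black base 48 x 100 mm and 8 mm thick with two orange rails (10 mm bars, 34 mm apart between centres, centres 12 mm above the bench, so 17 mm high over all, 100 mm long). Origin: centre of its underside; the rails run along its y axis. A cup laid on it, along y, has its axis 43 mm above the bench.
- table_base: dark fixed base of the round indexing table. Origin: on the turning axis, at bench height. The grey dial on it is 272 mm across, its face 30 mm above the bench, with a low hub (56 mm wide, 14 mm high). A sprung brass roller beyond the dial's rim on the base's +x side makes the clicks; its housing reaches 206 mm from the axis and is 42 mm high.
- dial (a joint): turn of the dial in rad: 0 at the start, growing clockwise seen from above; it clicks into place at 0, 1.571 and 3.142. It takes about 4 N at a post to leave a click position, and it pulls itself home from within about 0.08 rad.
- load_pad (a point): centre of the top of the yellow pad, 32 mm above the bench; turns with the dial. The dial has four flat pads, 72 mm across and 2 mm thick, on an 85 mm radius and 90 degrees apart: this yellow one and three black ones. At the start it is on the robot's side of the table.
- pad_b (a point): centre of the top of the black pad that carries cup_b, next clockwise from the yellow one; turns with the dial
- pad_c (a point): centre of the top of the black pad that carries cup_c, across from the yellow one; turns with the dial. The fourth pad is empty.
- post (a point): centre of the top of one of the four like posts, which stand midway between the pads on a 120 mm radius; this is the next one counter-clockwise from the yellow pad: steel with a red end, 14 mm across, 60 mm tall above the dial's face, its top 90 mm above the bench; turns with the dial
- cup_b: bystander, same kind of cup, standing mouth-up on pad_b. Origin: centre of its underside, z up
- cup_c: bystander, same kind of cup, standing mouth-up on pad_c. Origin: centre of its underside, z up
- bottle: bystander: white bottle with blue label and red cap, 52 mm across, 160 mm high, standing on the bench. Origin: centre of its underside, z up
- spool: bystander: metal wire spool, 72 mm across, 60 mm high, standing on end. Origin: centre of its underside, z up
Not all that is in view belongs to the job. Leave any green or red look-alike of the cup alone.

How it is judged (in metres and radians):
On the way:
1. the cup stands mouth-up on the yellow pad, let go, before the table is turned (angle between cup's own z axis and vertical below 0.08 rad and horizontal distance between cup and load_pad below 0.015 m and z of cup in the frame of load_pad between -0.004 and 0.006 m and value of joint dial between -0.15 and 0.15 rad and contact force between the fingers and cup below 0.1 N and linear speed of cup below 0.03 m/s), for 0.2 s.
At the end, for the whole second after the job is handed in: The table rests one click on (a quarter turn clockwise, within 0.06 rad); the cup stands mouth-up (within 0.08 rad) on the yellow pad, within 15 mm of its centre, at rest; cup_b and cup_c stand upright on their own pads, within 20 mm of the centres (angle between cup's own z axis and vertical below 0.08 rad and horizontal distance between cup and load_pad below 0.015 m and z of cup in the frame of load_pad between -0.004 and 0.006 m and value of joint dial between 1.511 and 1.631 rad and velocity of joint dial between -0.03 and 0.03 rad/s and linear speed of cup below 0.02 m/s and horizontal distance between cup_b and pad_b below 0.02 m and horizontal distance between cup_c and pad_c below 0.02 m and angle between each of cup_b, cup_c's own z axis and vertical below 0.1 rad); the robot touches nothing.
It fails at once if the cup is dropped or thrown (it moves faster than 0.7 m/s out of the fingers) (linear speed of cup above 0.7 m/s and contact force between the fingers and cup below 0.05 N).
It fails at once if a cup already on the table is tipped over or pushed off its pad (angle between any of cup_b, cup_c's own z axis and vertical above 0.4 rad or horizontal distance between cup_b and pad_b above 0.03 m or horizontal distance between cup_c and pad_c above 0.03 m).
It fails at once if the bottle or the spool is tipped or pushed more than 30 mm (angle between any of bottle, spool's own z axis and vertical above 0.4 rad or distance of any of bottle, spool from where it was at the start of the episode above 0.03 m).
It also fails if it takes over 69 s, if anything falls off the work surface, if the arm or the gripper's body presses on something with over 40 N, if the wrist force passes 120 N, or if a joint passes its speed limit or range.

## Working session

There is one attempt and no reset: what is moved stays moved. The work goes in short steps, Python scripts to look and compute and a tool call to move; the robot and the scene stay as the last step left them, time stands still between calls to the robot, and variables do not carry over. Pictures are saved under pics/ and viewed, at most 10 in all, crops included, and the job is handed in when it is done.

Besides the shell and the picture viewer there is one more tool, called after ">>>" by a JSON object that holds its "name" and its "arguments", one argument or row to a line. carry_out: Moves the arm, as the interface text tells. Its arguments: {"type":"object","properties":{"commands":{"type":"array"},"force":{"type":"number"}},"required":["commands"]}

```bash
ls; mkdir -p pics; python3 - <<'E'
from bench import *
import cv2,numpy as np
print(get_state())
for n in("side","top","wrist"):
    s=snapshot(n);cv2.imwrite(f"pics/{n}0.png",s["img"])
    R=cv2.Rodrigues(np.array(s["rvec"]))[0];print(n,s["fx"],s["fy"],s["cx"],s["cy"],-R.T@np.array(s["tvec"]),R.round(3).tolist())
a=cv2.imread("pics/side0.png");b=cv2.imread("pics/top0.png")
E
```

```text
pics
{'t': 0.0, 'joint_pos': array([-1.41950250e+00,  2.07401283e-01,  1.54294552e+00, -3.62765591e-05,
        1.39353252e+00, -1.50513339e-01]), 'qvel': array([ 1.08068387e-03, -3.28385677e-05,  1.65435243e-03,  4.41775562e-04,
        7.32155319e-04, -9.89921036e-04]), 'joint_efforts': array([ 9.84593476e-05, -3.70880234e+01, -2.81414527e+01,  6.99735736e-02,
        3.61016218e-02, -1.52626762e-04]), 'ee_pos': array([ 170.76159326, -548.1996456 ,  204.30547809]), 'orientation': array([-1.14332774e-03,  9.88634514e-01,  1.50334592e-01, -1.82965594e-05]), 'contact_force': array([0.51590469, 0.44363253, 0.21992324]), 'ft_torque': array([0.06352823, 0.01960083, 0.03565502]), 'finger_force': 0.0, 'opening': 0.9996863429931578}
side 394.1244330052723 394.1244330052723 253.62035945793963 190.520104751347 [404.12587423 694.51205354 533.99807739] [[-0.979, -0.202, -0.012], [-0.09, 0.488, -0.868], [0.181, -0.849, -0.497]]
top 347.0850808370097 347.0850808370097 252.31605331501072 189.26950967579916 [512.70459611 -62.97006961 898.63102372] [[0.01, -1.0, 0.015], [-0.998, -0.011, -0.062], [0.062, -0.015, -0.998]]
wrist 297.3186396354542 297.3186396354542 253.82494494024715 196.05561798369803 [ 250.80280119 -523.54007034  383.17447499] [[0.296, -0.955, -0.002], [-0.915, -0.285, 0.286], [-0.273, -0.083, -0.958]]
```

View pics/top0.png

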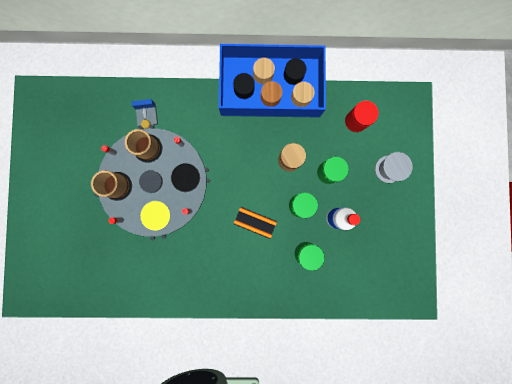

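View pics/side0.png

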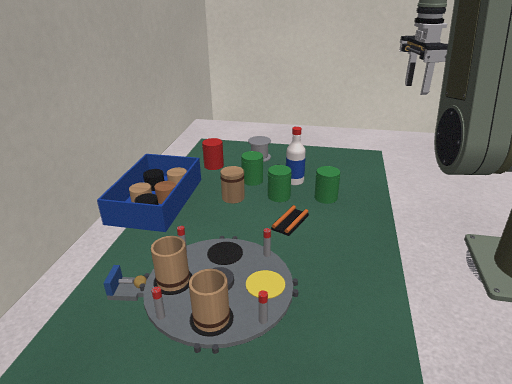

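The top view shows the loose wood cup at about (293,156) and the rest at (256,222). The yellow pad is at (155,215), the red posts at (186,211), (112,221), (105,149) and (178,140), and the dial hub at (151,181). The side view confirms the loose cup at (232,185) with its dark band at the top, so it is mouth-down.

```bash
cat > h.py <<'E'
import cv2,numpy as np
from scipy.spatial.transform import Rotation as Ro
def ray(s,uv,z):
    R=cv2.Rodrigues(np.array(s["rvec"],float))[0];c=-R.T@np.array(s["tvec"],float).ravel()
    d=R.T@np.array([(uv[0]-s["cx"])/s["fx"],(uv[1]-s["cy"])/s["fy"],1])
    return (c+d*(z-c[2])/d[2])
def blobs(img,lo,hi,amin=8):
    m=cv2.inRange(cv2.cvtColor(img,cv2.COLOR_BGR2HSV),lo,hi)
    n,l,st,ce=cv2.connectedComponentsWithStats(m)
    return [(ce[i],st[i],l==i) for i in range(1,n) if st[i][4]>=amin]
E
python3 - <<'E'
from bench import *
from h import *
np.set_printoptions(precision=1,suppress=True)
t=snapshot("top");s=snapshot("side");cv2.imwrite("pics/t.png",t["img"])
for nm,lo,hi,z,a in [("yellow",(24,150,120),(34,255,255),32,50),("red",(0,180,100),(4,255,255),88,5),("orange",(8,180,120),(20,255,255),17,10),("green",(50,120,150),(75,255,255),80,50),("wood",(8,60,120),(20,170,255),80,50)]:
    for c,st,m in blobs(t["img"],lo,hi,a):
        print(nm,c,st,ray(t,c,z)[:2])
        if nm=="orange":
            r=cv2.minAreaRect(np.argwhere(m)[:,::-1].astype(np.float32));print("  ",r,[ray(t,p,17)[:2] for p in cv2.boxPoints(r)])
for nm,lo,hi,z,a in [("yellow",(24,150,120),(34,255,255),32,50),("red",(0,180,100),(4,255,255),85,5),("orange",(8,200,120),(20,255,255),17,10)]:
    for c,st,m in blobs(s["img"],lo,hi,a): print("side",nm,c,st,ray(s,c,z)[:2])
print(t["img"][156,293],t["img"][205,304])
crop=np.hstack([cv2.resize(t["img"][80:260,80:240],None,fx=2.5,fy=2.5,interpolation=2),cv2.resize(t["img"][80:260,240:400],None,fx=2.5,fy=2.5,interpolation=2)]);cv2.imwrite("pics/crop.png",crop)
E
```

```text
yellow [154.9 215.3] [141 201  29  29 652] [499.3 165.2]
red [362.1 115.9] [346 101  33  31 682] [ 741.2 -334.9]
red [177.7 140.6] [176 138   4   5  12] [675.9 101.8]
red [106.  148.6] [104 146   5   6  17] [654.6 268.7]
red [510.8 209.3] [509 182   3  61  74] [ 522.6 -685.2]
red [183.2 210.3] [182 209   3   4   6] [512.2  85.3]
red [187.4 210.4] [187 209   2   4   5] [512.2  75.4]
red [353.5 218.9] [347 214  13  11 106] [ 496.2 -312.3]
red [111.7 220.4] [109 218   6   6  30] [487.4 249.6]
orange [257.5 216.2] [239 208  38  18 154] [499.2 -90. ]
   ((257.39654541015625, 216.25863647460938), (38.810325622558594, 3.899601936340332), 21.801410675048828) [array([512.3, -42. ]), array([521.5, -45.5]), array([ 486. , -137.2]), array([ 476.8, -133.6])]
orange [252.4 228.6] [234 220  38  18 157] [467.8 -77.3]
   ((252.43104553222656, 228.67242431640625), (39.18171691894531, 3.8996024131774902), 21.801410675048828) [array([481. , -29.4]), array([490.2, -32.9]), array([ 454.4, -125.3]), array([ 445.3, -121.7])]
green [335.7 168.5] [324 156  25  26 488] [ 615.3 -273.3]
green [304.8 204.8] [293 
[... 174 characters left out ...]
2  22  24 411] [ 795.9 -193.1]
wood [138.5 140.4] [125 129  26  26 222] [676.7 196. ]
wood [292.9 155.5] [281 144  25  24 470] [ 645.2 -170.9]
wood [105. 183.] [ 92 171  26  26 194] [574.5 271.4]
side yellow [265.2 283.1] [246 271  39  27 781] [498.2 164.3]
side red [296.5 130.4] [293 127   8   8  58] [ 512.6 -466.8]
side red [213. 153.] [203 139  20  31 443] [ 720.6 -257.4]
side red [180.7 231.4] [178 228   6   7  34] [675.3 109.9]
side red [266.6 234.7] [264 232   6   6  28] [509.   89.4]
side red [156.  288.4] [154 287   5   3   5] [658.2 265.5]
side red [157.  294.3] [153 289   9  10  55] [651.4 277.4]
side red [262.4 297.1] [259 291   8  12  66] [486.9 251.8]
[121 174 211] [102 219  63]
```

View pics/crop.png

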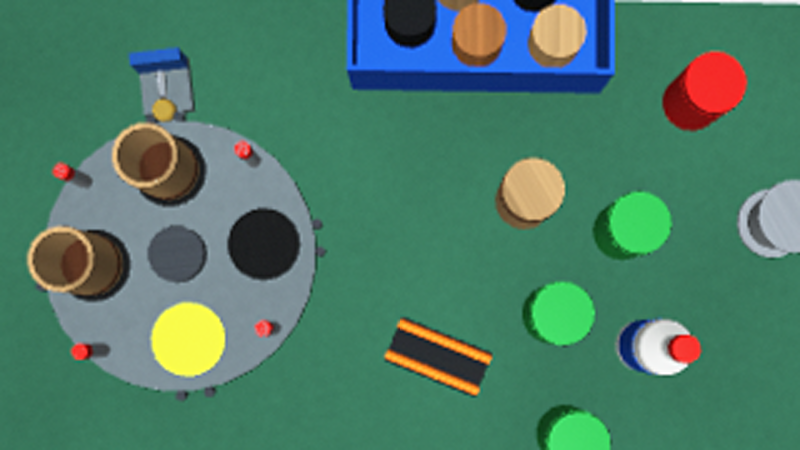

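>>> {"name": "carry_out", "arguments": {
  "commands": [
    [37, -18, -10, 25, 0, 0, 9.4],
    [37, -18, -10, 25, 0, 0, 9.4],
    [37, -18, -10, 25, 0, 0, 9.4],
    [37, -18, -10, 25, 0, 0, 9.4],
    [37, -18, -10, 25, 0, 0, 9.4],
    [37, -18, -10, 25, 0, 0, 9.4],
    [37, -18, -10, 25, 0, 0, 9.4],
    [37, -18, -10, 25, 0, 0, 9.4],
    [37, -18, -10, 25, 0, 0, 9.4],
    [37, -18, -10, 25, 0, 0, 9.4]
  ]
}}

```text
t: 1.25
ee_pos: [472.8, -264.9, 306.5]
orientation: [-0.213, 0.965, 0.149, -0.032]
contact_force: [-0.1, -0.3, 0.3]
opening: 0.998
finger_force: 0.0
```

```bash
python3 - <<'E'
from bench import *
s=get_state();print(s["t"],s["joint_pos"].tolist(),s["ee_pos"].tolist(),s["orientation"].tolist())
E
```

```text
1.25 [-0.7945919214952674, 0.33402987715947335, 1.2406409027342027, 0.20820586067541194, 1.9512338862738727, 0.5086526711324953] [472.81477709358074, -264.9007639419498, 306.47086210002647] [-0.21323505239744883, 0.9649636950708803, 0.14948969344214158, -0.03207352769473438]
```

>>> {"name": "carry_out", "arguments": {
  "commands": [
    [8, -5, -5, -55, 0, 0, 9.4],
    [8, -5, -5, -55, 0, 0, 9.4],
    [8, -5, -5, -55, 0, 0, 9.4],
    [8, -5, -5, -55, 0, 0, 9.4],
    [8, -5, -5, -55, 0, 0, 9.4],
    [8, -5, -5, -55, 0, 0, 9.4],
    [8, -5, -5, -55, 0, 0, 9.4]
  ]
}}

```text
t: 1.95
ee_pos: [538.3, -219.2, 370.8]
orientation: [0.257, 0.954, 0.146, 0.038]
contact_force: [-0.6, -0.2, 0.5]
opening: 0.998
finger_force: 0.0
```

```bash
cat > st.py <<'E'
from bench import *
import json
s=get_state();open("poses.jsonl","a").write(json.dumps([s["joint_pos"].tolist(),s["ee_pos"].tolist(),s["orientation"].tolist()])+"\n")
print(s["t"],s["joint_pos"].round(3),s["ee_pos"].round(1),s["orientation"].round(4),s["opening"],s["finger_force"],s["contact_force"].round(1))
E
python3 - <<'E'
import json
f=open("poses.jsonl","w")
for r in [[[-1.4195025,.207401283,1.54294552,-3.6e-5,1.39353252,-.150513339],[170.7616,-548.19965,204.30548],[-.00114332774,.988634514,.150334592,-1.82965594e-05]],
[[-0.7945919214952674, 0.33402987715947335, 1.2406409027342027, 0.20820586067541194, 1.9512338862738727, 0.5086526711324953],[472.81477709358074, -264.9007639419498, 306.47086210002647],[-0.21323505239744883, 0.9649636950708803, 0.14948969344214158, -0.03207352769473438]]]: f.write(json.dumps(r)+"\n")
E
python3 st.py
```

```text
1.95 [-0.289 -0.045  1.569 -0.445  1.329  1.022] [ 538.3 -219.2  370.8] [0.2574 0.9544 0.1463 0.0384] 0.9976214162887604 0.0 [-0.6 -0.2  0.5]
```

>>> {"name": "carry_out", "arguments": {
  "commands": [
    [0, 0, -5, 0, 15, 40, 9.4],
    [0, 0, -5, 0, 15, 40, 9.4],
    [0, 0, -5, 0, 15, 40, 9.4],
    [0, 0, -5, 0, 15, 40, 9.4],
    [0, 0, -5, 0, 15, 40, 9.4]
  ]
}}

```text
t: 2.45
ee_pos: [531.5, -197.7, 415.0]
orientation: [0.206, 0.933, -0.161, 0.247]
contact_force: [-1.1, -0.8, 0.4]
opening: 1.001
finger_force: 0.0
```

```bash
python3 st.py; cat > fk.py <<'E'
import numpy as np,json
from scipy.spatial.transform import Rotation as Ro
from scipy.optimize import least_squares
def fk(q,p):  # p: a1,d1,lat,L1,L2,e,T
    a1,d1,lat,L1,L2,e,T=p
    R=Ro.from_euler('z',q[0]); o=R.apply([a1,lat,d1])
    R=R*Ro.from_euler('y',q[1]); o=o+R.apply([0,0,L1])
    R=R*Ro.from_euler('y',q[2]); o=o+R.apply([e,0,L2])
    R=R*Ro.from_euler('z',S[0]*q[3])*Ro.from_euler('y',q[4])*Ro.from_euler('z',S[1]*q[5]+S[2])
    return o+R.apply([0,0,T]),R
S=[1,1,0]
D=[json.loads(l) for l in open("poses.jsonl")]
def quat(o): return Ro.from_quat([o[1],o[2],o[3],o[0]])
E
python3 - <<'E'
from fk import *
import fk as F
np.set_printoptions(precision=3,suppress=True)
for s in (1,-1):
  for s2 in(1,-1):
   for off in (0,np.pi/2,np.pi,-np.pi/2):
    F.S[:]=[s,s2,off]
    e=max((F.fk(d[0],np.zeros(7))[1].inv()*quat(d[2])).magnitude() for d in D)
    if e<.1: print(F.S,e)
    if e<.1: r=least_squares(lambda p:np.concatenate([F.fk(d[0],p)[0]-d[1] for d in D]+[(p-[0,300,0,400,400,0,250])*.003]),[0,300,0,400,400,0,250]);print(r.x,[np.linalg.norm(F.fk(d[0],r.x)[0]-d[1]) for d in D])
E
```

```text
2.45 [-0.315 -0.262  1.717 -0.361  1.133  1.658] [ 531.5 -197.7  415. ] [ 0.2065  0.9331 -0.1608  0.2466] 1.0014558929387842 0.0 [-1.1 -0.8  0.4]
[1, 1, 1.5707963267948966] 2.765840804449574e-07
[  0.016 282.677  86.199 454.971 499.586  94.056 341.827] [np.float64(0.005240194953945897), np.float64(0.005170537097082896), np.float64(0.0025973855046910565), np.float64(0.0026775292321834635)]
```

```bash
cat > ik.py <<'E'
from fk import *
import fk as F
F.S[:]=[1,1,np.pi/2]
P=[0.016,282.677,86.199,454.971,499.586,94.056,341.827]
LO=np.array([-2.73,-.86,.23,-1.11,.08,-2.82]);HI=np.array([2.73,2.22,2.46,4.25,2.63,2.82])
rng=np.random.default_rng(0)
def ik(pos,R,q0=None,n=12):
    best=[]
    for k in range(n):
        x0=q0 if (k==0 and q0 is not None) else np.array([np.arctan2(pos[1],pos[0]),.5,1.6,0,1,0])+rng.normal(size=6)*[.2,.3,.3,.8,.5,1.5]
        x0=np.clip(x0,LO+.01,HI-.01)
        f=lambda q:np.concatenate([(fk(q,P)[0]-pos)/300,(fk(q,P)[1].inv()*R).as_rotvec()])
        r=least_squares(f,x0,bounds=(LO,HI))
        if r.cost<1e-8 and not any(np.abs(r.x-b).max()<.05 for b in best): best.append(r.x)
        if q0 is not None and best: break
    return best
def frame(h,tilt,s):  # horizontal dir h(deg), tilt from vertical deg, s=+-1 closing sign
    h=np.deg2rad(h);a=np.deg2rad(tilt)
    z=np.array([np.cos(h)*np.sin(a),np.sin(h)*np.sin(a),-np.cos(a)])
    y=s*np.array([-np.sin(h),np.cos(h),0]);return Ro.from_matrix(np.c_[np.cross(y,z),y,z])
def tcp(G,R,k=19): return np.array(G)+R.apply([0,0,k])
CUP=[645,-171];REST=[483.5,-83.6];PAD=[499,165];MH=np.rad2deg(np.arctan2(.936,.35))
E
python3 - <<'E'
from ik import *
np.set_printoptions(precision=2,suppress=True)
def show(n,G,h,t,s):
    R=frame(h,t,s)
    for q in ik(tcp(G,R),R): print(n,"h%d t%d s%d"%(h,t,s),q,"margin",np.minimum(q-LO,HI-q).min().round(2))
for s in(1,-1):
  for h in(-45,-60,-75,-90): show("P1",[*CUP,42],h,60,s)
  for h,t in((MH,30),(MH+180,30),(MH+180,45),(MH,45)): show("lie",[*REST,43],h,t,s)
  for h in(20,45,60,0,-20): show("P4",[*PAD,72],h,45,s)
E
```

```text
P1 h-45 t60 s1 [-0.13  0.55  2.    4.21  0.64  0.97] margin 0.04
lie h69 t30 s1 [-0.68  0.34  1.91  0.55  1.13  2.52] margin 0.3
lie h249 t30 s1 [-0.03  0.43  1.77 -0.54  1.17  0.6 ] margin 0.57
lie h249 t45 s1 [ 0.08  0.58  1.69 -0.72  1.34  0.78] margin 0.39
lie h69 t45 s1 [-0.81  0.47  1.88  0.72  1.29  2.3 ] margin 0.52
P4 h20 t45 s1 [0.   0.05 2.36 1.7  0.24 2.76] margin 0.06
P4 h45 t45 s1 [-0.25  0.13  2.27  1.24  0.7   2.69] margin 0.13
P4 h60 t45 s1 [-0.31  0.22  2.16  1.07  0.91  2.6 ] margin 0.22
lie h69 t30 s-1 [-0.68  0.34  1.91  0.55  1.13 -0.62] margin 0.55
lie h249 t30 s-1 [-0.03  0.43  1.77 -0.54  1.17 -2.54] margin 0.28
lie h249 t45 s-1 [ 0.08  0.58  1.69 -0.72  1.34 -2.37] margin 0.39
lie h69 t45 s-1 [-0.81  0.47  1.88  0.72  1.29 -0.84] margin 0.58
P4 h20 t45 s-1 [ 0.    0.05  2.36  1.7   0.24 -0.38] margin 0.1
P4 h45 t45 s-1 [-0.25  0.13  2.27  1.24  0.7  -0.45] margin 0.19
P4 h60 t45 s-1 [-0.31  0.22  2.16  1.07  0.91 -0.54] margin 0.3
```

```bash
python3 - <<'E'
from ik import *
np.set_printoptions(precision=2,suppress=True)
for s in(-1,1):
 for t in (45,50,55):
  for h in(-30,-45,-60,-75,-90,-105):
    R=frame(h,t,s)
    for q in ik(tcp([*CUP,38],R),R,n=25): print("P1 h%d t%d s%d"%(h,t,s),q,"margin",np.minimum(q-LO,HI-q).min().round(2))
R=frame(20,45,-1)
for h,t in((0,45),(20,35),(45,35),(30,50),(45,55),(60,55),(75,45)):
    R=frame(h,t,-1)
    for q in ik(tcp([*PAD,72],R),R,n=25): print("P4 h%d t%d"%(h,t),q)
E
```

```text
P1 h-75 t45 s-1 [-0.06  0.6   1.66 -1.03  0.9  -2.78] margin 0.04
P1 h-90 t45 s-1 [-0.04  0.69  1.5  -0.9   1.12 -2.7 ] margin 0.12
P1 h-105 t45 s-1 [-0.05  0.78  1.33 -0.79  1.33 -2.61] margin 0.21
P1 h-30 t50 s-1 [-0.31  0.43  2.04  3.85  0.25 -2.12] margin 0.17
P1 h-90 t50 s-1 [-0.02  0.73  1.49 -0.99  1.16 -2.62] margin 0.12
P1 h-105 t50 s-1 [-0.03  0.83  1.31 -0.86  1.38 -2.56] margin 0.25
P1 h-30 t55 s-1 [-0.3   0.47  2.08  3.63  0.39 -1.9 ] margin 0.31
P1 h-90 t55 s-1 [ 0.01  0.77  1.48 -1.07  1.21 -2.55] margin 0.04
P1 h-105 t55 s-1 [-0.    0.87  1.28 -0.93  1.43 -2.52] margin 0.18
P1 h-75 t45 s1 [-0.06  0.6   1.66 -1.03  0.9   0.36] margin 0.08
P1 h-90 t45 s1 [-0.04  0.69  1.5  -0.9   1.12  0.44] margin 0.21
P1 h-105 t45 s1 [-0.05  0.78  1.33 -0.79  1.33  0.53] margin 0.32
P1 h-90 t50 s1 [-0.02  0.73  1.49 -0.99  1.16  0.52] margin 0.12
P1 h-105 t50 s1 [-0.03  0.83  1.31 -0.86  1.38  0.58] margin 0.25
P1 h-30 t55 s1 [-0.3   0.47  2.08  3.63  0.39  1.24] margin 0.31
P1 h-90 t55 s1 [ 0.01  0.77  1.48 -1.07  1.21  0.59] margin 0.04
P1 h-105 t55 s1 [-0.    0.87  1.28 -0.93  1.43  0.62] margin 0.18
P4 h20 t35 [0.05 0.04 2.26 0.59 0.31 0.75]
P4 h45 t35 [-0.14  0.1   2.19  0.86  0.65 -0.01]
P4 h30 t50 [-0.16  0.11  2.39  1.75  0.51 -0.69]
P4 h45 t55 [-0.35  0.23  2.33  1.53  0.84 -0.83]
P4 h60 t55 [-0.41  0.32  2.19  1.26  1.03 -0.81]
P4 h75 t45 [-0.32  0.32  2.02  0.92  1.09 -0.63]
```

```bash
cat > go.py <<'E'
from ik import *
from bench import *
np.set_printoptions(precision=2,suppress=True)
def rel(pos,R,p0=None,R0=None):
    if p0 is None:
        s=get_state();p0=s["ee_pos"];R0=quat(s["orientation"])
    d=R0.inv().apply(np.array(pos)-p0)/10;w=np.rad2deg((R0.inv()*R).as_rotvec())
    q=ik(pos,R);print("move",d,w,"q",q[0] if q else None); return d,w
E
python3 - <<'E'
from go import *
s=get_state();print(quat(s["orientation"]).as_matrix())
R=frame(MH-180,55,1);G=np.array([*CUP,38.])
pre=tcp(G,R,19-130);rel(pre,R);rel(tcp(G,R),R,pre,R)
E
```

```text
[[ 0.83 -0.4   0.39]
 [-0.2  -0.86 -0.46]
 [ 0.53  0.31 -0.79]]
move [ -6.71 -25.09  25.37] [ -4.25 -52.28 -98.91] q [ 0.12  0.9   1.03 -0.83  1.71  0.57]
move [ 0.  0. 13.] [0. 0. 0.] q [-0.01  0.91  1.21 -0.88  1.51  0.63]
```

>>> {"name": "carry_out", "arguments": {
  "commands": [
    [-4, -20, 8, -4.2, -52.3, -98.9, 9.4],
    [-4, -20, 8, -4.2, -52.3, -98.9, 9.4],
    [-4, -20, 8, -4.2, -52.3, -98.9, 9.4],
    [-4, -20, 8, -4.2, -52.3, -98.9, 9.4],
    [-4, -20, 8, -4.2, -52.3, -98.9, 9.4],
    [-4, -20, 8, -4.2, -52.3, -98.9, 9.4],
    [-4, -20, 8, -4.2, -52.3, -98.9, 9.4],
    [-4, -20, 8, -4.2, -52.3, -98.9, 9.4],
    [-4, -20, 8, -4.2, -52.3, -98.9, 9.4],
    [-4, -20, 8, -4.2, -52.3, -98.9, 9.4]
  ]
}}

```text
t: 3.45
ee_pos: [609.9, -54.4, 268.8]
orientation: [0.272, 0.85, 0.376, -0.249]
contact_force: [-0.1, -1.4, -0.2]
opening: 0.998
finger_force: 0.0
```

```bash
python3 st.py; python3 - <<'E'
from go import *
R=frame(MH-180,55,1);G=np.array([*CUP,38.])
pre=tcp(G,R,19-130);rel(pre,R)
E
```

```text
3.45 [ 0.118  0.5    1.213 -0.683  1.758  0.839] [609.9 -54.4 268.8] [ 0.2723  0.85    0.3761 -0.2487] 0.9977002823219712 0.0 [-0.1 -1.4 -0.2]
move [12.87  2.36 12.75] [ -0.96 -11.85 -22.35] q [ 0.12  0.9   1.03 -0.83  1.71  0.57]
```

>>> {"name": "carry_out", "arguments": {
  "commands": [
    [12.9, 2.4, 12.7, -1, -11.9, -22.4, 9.4],
    [12.9, 2.4, 12.7, -1, -11.9, -22.4, 9.4],
    [12.9, 2.4, 12.7, -1, -11.9, -22.4, 9.4],
    [12.9, 2.4, 12.7, -1, -11.9, -22.4, 9.4],
    [12.9, 2.4, 12.7, -1, -11.9, -22.4, 9.4],
    [12.9, 2.4, 12.7, -1, -11.9, -22.4, 9.4],
    [12.9, 2.4, 12.7, -1, -11.9, -22.4, 9.4]
  ]
}}

```text
t: 4.15
ee_pos: [679.6, -84.2, 106.2]
orientation: [0.266, 0.731, 0.504, -0.376]
contact_force: [1.0, 1.2, 1.0]
opening: 1.001
finger_force: 0.0
```

```bash
python3 st.py; python3 - <<'E'
from go import *
R=frame(MH-180,55,1);G=np.array([*CUP,38.])
rel(tcp(G,R),R)
w=snapshot("wrist");s=snapshot("side");cv=__import__("cv2");cv.imwrite("pics/p1.png",np.hstack([w["img"][:,100:420],s["img"][60:444,140:460]]) if 0 else cv.hconcat([w["img"],s["img"]])[::,::][:, :][0:384,112:912])
E
```

```text
4.15 [ 0.117  0.899  1.029 -0.828  1.716  0.577] [679.6 -84.2 106.2] [ 0.2655  0.7312  0.5038 -0.3756] 1.0007567369634527 0.0 [1.  1.2 1. ]
move [ 0.18 -0.27 13.47] [ 0.27 -0.23 -0.5 ] q [-0.01  0.91  1.21 -0.88  1.51  0.63]
```

View pics/p1.png

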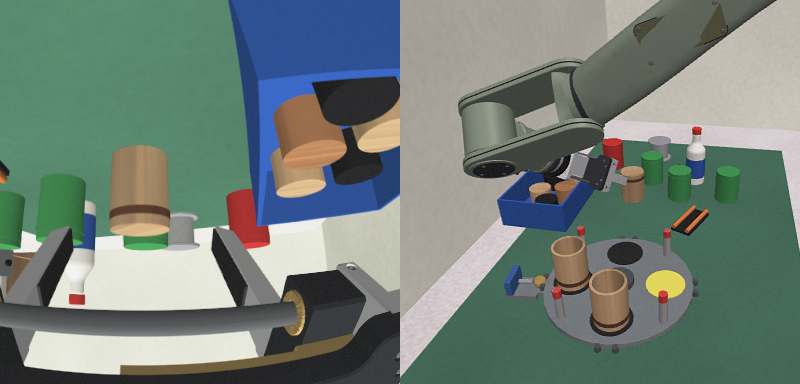

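The wrist view shows the cup (columns 110–170) centred between the fingertips (about 70 and 212), and the path is clear.

>>> {"name": "carry_out", "arguments": {
  "commands": [
    [0.2, -0.2, 3, 0, 0, 0, 9.4],
    [0.2, -0.2, 6, 0, 0, 0, 9.4],
    [0.2, -0.2, 9, 0, 0, 0, 9.4],
    [0.2, -0.2, 11.5, 0, 0, 0, 9.4],
    [0.2, -0.2, 13.4, 0, 0, 0, 9.4],
    [0.2, -0.2, 13.4, 0, 0, 0, 5],
    [0.2, -0.2, 13.4, 0, 0, 0, 5],
    [0.2, -0.2, 13.4, 0, 0, 0, 5],
    [0.2, -0.2, 13.4, 0, 0, 0, 5],
    [0.2, -0.2, 13.4, 0, 0, 0, 5]
  ],
  "force": 20
}}

```text
t: 5.25
ee_pos: [640.0, -183.9, 24.8]
orientation: [0.265, 0.73, 0.505, -0.376]
contact_force: [0.9, 0.4, 2.4]
opening: 0.646
finger_force: 20.0
```

>>> {"name": "carry_out", "arguments": {
  "commands": [
    [0, 0, 0, 0, 0, 0, 5],
    [0, 0, 0, 0, 0, 0, 5],
    [0, 0, 0, 0, 0, 0, 5]
  ]
}}

```text
t: 5.55
ee_pos: [639.7, -184.5, 24.8]
orientation: [0.265, 0.73, 0.505, -0.377]
contact_force: [1.3, 2.7, 4.5]
opening: 0.642
finger_force: 20.0
```

```bash
python3 st.py; python3 - <<'E'
from go import *
s=get_state();R0=quat(s["orientation"]);print(R0.inv().apply([0,0,10]))
E
```

```text
5.55 [-0.011  0.908  1.213 -0.882  1.504  0.643] [ 639.7 -184.5   24.8] [ 0.2651  0.73    0.5048 -0.3768] 0.641557740389186 19.99336950480938 [1.3 2.7 4.5]
[-8.18  0.07 -5.76]
```

>>> {"name": "carry_out", "arguments": {
  "commands": [
    [-4, 0, -2.8, 0, 0, 0, 5],
    [-8, 0, -5.6, 0, 0, 0, 5],
    [-12.3, 0, -8.6, 0, 0, 0, 5],
    [-12.3, 0, -8.6, 0, 0, 0, 5],
    [-12.3, 0, -8.6, 0, 0, 0, 5]
  ],
  "force": 30
}}

```text
t: 6.05
ee_pos: [638.4, -184.9, 174.7]
orientation: [0.264, 0.731, 0.505, -0.376]
contact_force: [-0.2, 0.0, -3.0]
opening: 0.642
finger_force: 30.0
```

```bash
python3 st.py; python3 - <<'E'
from go import *
m=np.array([.35,.936,0]);m/=np.linalg.norm(m)
R=frame(MH,35,-1)
G=np.array([*REST,43.])+12*m
up=tcp(G+[0,0,150],R);rel(up,R);rel(tcp(G,R),R,up,R)
s=get_state();p0=s["ee_pos"];R0=quat(s["orientation"])
# check intermediate path feasibility
w=(R0.inv()*R).as_rotvec();q=s["joint_pos"]
for f in np.linspace(0,1,7):
    r=R0*Ro.from_rotvec(w*f);p=p0+f*(up-p0);k=ik(p,r,q);print(f,k[0] if k else None); q=k[0] if k else q
E
```

```text
6.05 [-0.013  0.706  1.208 -0.88   1.633  0.484] [ 638.4 -184.9  174.7] [ 0.2643  0.731   0.5046 -0.3758] 0.642020385273928 29.993785209953785 [-0.2  0.  -3. ]
move [  3.33 -18.06  -5.4 ] [ 0.44 89.7  -0.14] q [-0.7   0.12  1.84  0.58  1.44 -0.5 ]
move [-8.6   0.   12.29] [0. 0. 0.] q [-0.7   0.37  1.91  0.63  1.17 -0.69]
0.0 [-0.01  0.71  1.21 -0.88  1.63  0.48]
0.16666666666666666 [-0.07  0.54  1.32 -0.66  1.52  0.41]
0.3333333333333333 [-0.15  0.39  1.44 -0.43  1.42  0.3 ]
0.5 [-0.26  0.26  1.54 -0.18  1.35  0.14]
0.6666666666666666 [-0.4   0.17  1.65  0.09  1.32 -0.07]
0.8333333333333333 [-0.55  0.12  1.75  0.35  1.36 -0.29]
1.0 [-0.7   0.12  1.84  0.58  1.44 -0.5 ]
```

>>> {"name": "carry_out", "arguments": {
  "commands": [
    [0.3, -1.8, -0.6, 0, 8.5, 0, 5],
    [0.7, -3.6, -1.2, 0, 17, 0, 5],
    [1, -5.4, -1.8, 0, 25.5, 0, 5],
    [1.3, -7.2, -2.4, 0, 34, 0, 5],
    [1.7, -9, -3, 0, 42.5, 0, 5],
    [2, -10.8, -3.6, 0, 51, 0, 5],
    [2.3, -12.6, -4.2, 0, 59.5, 0, 5],
    [2.7, -14.4, -4.8, 0, 68, 0, 5],
    [3, -16.2, -5.2, 0, 76.5, 0, 5],
    [3.3, -18, -5.4, 0, 85, 0, 5]
  ]
}}

```text
t: 7.05
ee_pos: [489.9, -61.5, 175.6]
orientation: [-0.149, 0.793, 0.55, 0.217]
contact_force: [0.1, -0.4, -3.3]
opening: 0.641
finger_force: 30.0
```

```bash
python3 st.py; python3 - <<'E'
from go import *
import cv2
m=np.array([.35,.936,0]);m/=np.linalg.norm(m)
R=frame(MH,35,-1);G=np.array([*REST,43.])+12*m
rel(tcp(G+[0,0,40],R),R)
cv2.imwrite("pics/p2.png",snapshot("side")["img"])
E
```

```text
7.05 [-0.661  0.092  1.842  0.515  1.403 -0.441] [489.9 -61.5 175.6] [-0.149   0.7929  0.5496  0.217 ] 0.6409012369351178 29.995309431105852 [ 0.1 -0.4 -3.3]
move [-5.49  0.15  9.32] [0.15 4.47 0.01] q [-0.7   0.3   1.9   0.61  1.24 -0.64]
```

View pics/p2.png

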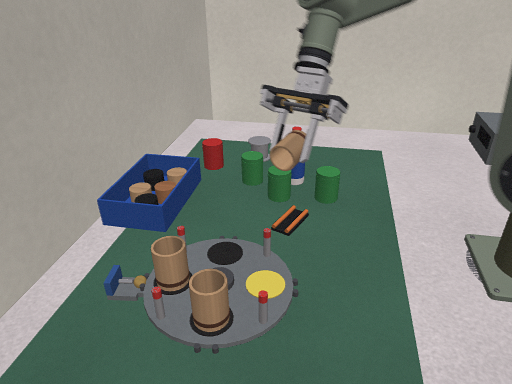

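The side view shows the cup held roughly level at (290,148), above and in line with the rest at (291,220). Its mouth faces the camera, since the dark band is not on that end.

>>> {"name": "carry_out", "arguments": {
  "commands": [
    [-1.8, 0.1, 3.1, 0, 4.5, 0, 5],
    [-3.6, 0.1, 6.2, 0, 4.5, 0, 5],
    [-5.5, 0.1, 9.3, 0, 4.5, 0, 5],
    [-5.5, 0.1, 9.3, 0, 4.5, 0, 5],
    [-5.5, 0.1, 9.3, 0, 4.5, 0, 5]
  ]
}}

```text
t: 7.6
ee_pos: [491.3, -62.6, 67.7]
orientation: [-0.17, 0.784, 0.544, 0.245]
contact_force: [0.1, -1.1, -1.5]
opening: 0.639
finger_force: 30.0
```

```bash
python3 st.py; python3 - <<'E'
from go import *
m=np.array([.35,.936,0]);m/=np.linalg.norm(m)
R=frame(MH,35,-1);G=np.array([*REST,43.])+12*m
rel(tcp(G,R),R)
E
```

```text
7.6 [-0.702  0.295  1.904  0.604  1.238 -0.632] [491.3 -62.6  67.7] [-0.1705  0.7844  0.5436  0.2453] 0.6389409978843706 29.993740115314722 [ 0.1 -1.1 -1.5]
move [-2.26  0.01  3.34] [-0.01  0.24 -0.05] q [-0.7   0.37  1.91  0.63  1.17 -0.69]
```

>>> {"name": "carry_out", "arguments": {
  "commands": [
    [-0.7, 0, 1.1, 0, 0, 0, 5],
    [-1.4, 0, 2.1, 0, 0, 0, 5],
    [-1.9, 0, 2.8, 0, 0, 0, 5],
    [-2.1, 0, 3.15, 0, 0, 0, 5],
    [-2.1, 0, 3.15, 0, 0, 0, 5],
    [-2.1, 0, 3.15, 0, 0, 0, 5]
  ]
}}

```text
t: 8.2
ee_pos: [493.3, -63.6, 31.5]
orientation: [-0.168, 0.784, 0.545, 0.246]
contact_force: [-0.5, -0.5, -1.7]
opening: 0.642
finger_force: 30.0
```

>>> {"name": "carry_out", "arguments": {
  "commands": [
    [-0.05, 0, 0.08, 0, 0, 0, 5],
    [-0.11, 0, 0.16, 0, 0, 0, 5],
    [-0.11, 0, 0.16, 0, 0, 0, 5]
  ]
}}

```text
t: 8.5
ee_pos: [493.3, -63.5, 29.8]
orientation: [-0.168, 0.784, 0.545, 0.246]
contact_force: [-0.2, -0.0, 0.6]
opening: 0.643
finger_force: 30.0
```

```bash
python3 st.py; python3 - <<'E'
from go import *
m=np.array([.35,.936,0]);m/=np.linalg.norm(m)
R=frame(MH,35,-1);G=np.array([*REST,43.])+12*m
rel(tcp(G,R),R)
E
```

```text
8.5 [-0.701  0.368  1.911  0.624  1.167 -0.686] [493.3 -63.5  29.8] [-0.1677  0.784   0.5446  0.2463] 0.6426838751427464 29.992841854691505 [-0.2 -0.   0.6]
move [-0.08 -0.22  0.23] [0.26 0.33 0.16] q [-0.7   0.37  1.91  0.63  1.17 -0.69]
```

>>> {"name": "carry_out", "arguments": {
  "commands": [
    [-0.06, 0.05, 0.08, 0, 0, 0, 5],
    [-0.06, 0.05, 0.08, 0, 0, 0, 5]
  ]
}}

```text
t: 8.7
ee_pos: [493.4, -63.5, 29.7]
orientation: [-0.169, 0.784, 0.545, 0.246]
contact_force: [-5.3, -0.6, 8.6]
opening: 0.641
finger_force: 30.0
```

```bash
python3 st.py; python3 - <<'E'
from go import *
import cv2
t=snapshot("side")["img"];cv2.imwrite("pics/p3.png",cv2.resize(t[120:300,200:380],None,fx=3,fy=3,interpolation=2))
E
```

```text
8.7 [-0.702  0.369  1.91   0.624  1.169 -0.686] [493.4 -63.5  29.7] [-0.1686  0.7836  0.5448  0.2465] 0.6408205409277354 29.985833186656237 [-5.3 -0.6  8.6]
```

View pics/p3.png

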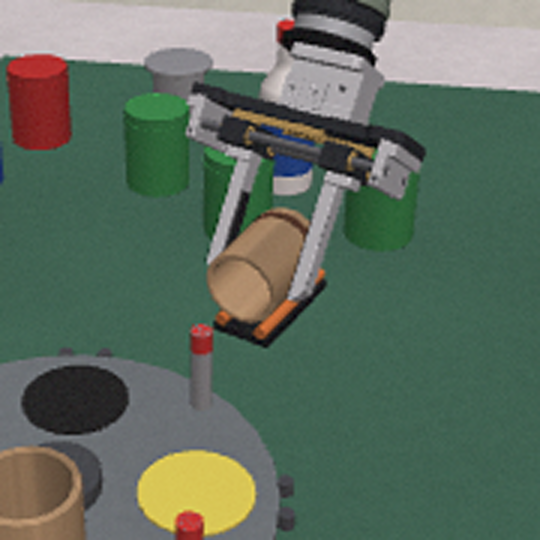

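The cup is seated on both rails with its mouth toward the table, and the green cups and bottle are clear of the hand. I'll release it now.

>>> {"name": "carry_out", "arguments": {
  "commands": [
    [0, 0, 0, 0, 0, 0, 6.6],
    [0, 0, 0, 0, 0, 0, 7],
    [0, 0, 0, 0, 0, 0, 9.4],
    [0, 0, 0, 0, 0, 0, 9.4],
    [0, 0, 0, 0, 0, 0, 9.4],
    [0, 0, -2, 0, 0, 0, 9.4],
    [0, 0, -5, 0, 0, 0, 9.4],
    [0, 0, -9, 0, 0, 0, 9.4],
    [0, 0, -14, 0, 0, 0, 9.4],
    [0, 0, -14, 0, 0, 0, 9.4]
  ]
}}

```text
t: 9.75
ee_pos: [468.2, -143.8, 148.6]
orientation: [-0.161, 0.785, 0.545, 0.247]
contact_force: [0.4, -0.6, 0.0]
opening: 1.003
finger_force: 0.0
```

```bash
python3 st.py; python3 - <<'E'
from go import *
from h import *
t=snapshot("top")
for nm,lo,hi,z,a in [("orange",(8,180,120),(20,255,255),17,10),("wood",(8,50,100),(20,175,255),65,100)]:
    for c,st,m in blobs(t["img"],lo,hi,a):
        p=ray(t,c,z)[:2]
        if abs(p[0]-485)<100 and abs(p[1]+80)<120:
            r=cv2.minAreaRect(np.argwhere(m)[:,::-1].astype(np.float32));print(nm,c,st,p,r)
s=get_state()
R=frame(MH-180,45,1)
m=np.array([.35,.936,0]);m/=np.linalg.norm(m)
G=np.array([487.,-76,43])
pre=tcp(G,R,19-130);rel(pre,R);rel(tcp(G,R),R,pre,R)
cv2.imwrite("pics/p4.png",cv2.resize(t["img"][150:280,170:330],None,fx=3,fy=3,interpolation=2))
E
```

```text
9.75 [-0.853  0.201  1.809  0.532  1.449 -0.649] [ 468.2 -143.8  148.6] [-0.1613  0.7847  0.545   0.2472] 1.0031404114695128 0.0 [ 0.4 -0.6  0. ]
orange [273.25 222.55] [271 220   6   6  20] [ 483.62 -129.92] ((273.2000427246094, 222.60003662109375), (4.472135543823242, 3.5777084827423096), 26.56505012512207)
orange [268.35 235.15] [266 233   6   5  20] [ 451.8  -117.73] ((268.4000244140625, 235.2000274658203), (4.472135543823242, 3.5777084827423096), 26.56505012512207)
wood [249.46 220.64] [234 206  32  31 629] [489.2  -69.27] ((249.12069702148438, 220.44827270507812), (27.66860580444336, 23.397611618041992), 21.801406860351562)
wood [266.03 227.24] [260 216  12  23 117] [ 473.87 -109.07] ((266.102783203125, 227.2260284423828), (5.266851902008057, 23.057106018066406), 20.556045532226562)
move [10.71 -0.47 10.32] [  0.71 -79.45  -0.24] q [ 0.22  0.53  1.51 -0.63  1.59  0.73]
move [-0. -0. 13.] [0. 0. 0.] q [ 0.09  0.59  1.67 -0.71  1.36  0.78]
```

View pics/p4.png

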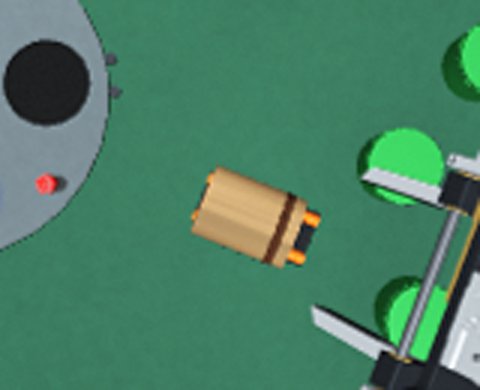

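```bash
python3 - <<'E'
from go import *
from h import *
t=snapshot("top")
m=cv2.inRange(cv2.cvtColor(t["img"],cv2.COLOR_BGR2HSV),(5,50,30),(22,176,255));m[:200]=0;m[245:]=0;m[:,:225]=0;m[:,285:]=0
m=cv2.morphologyEx(m,cv2.MORPH_CLOSE,np.ones((5,5)))
c=max(cv2.findContours(m,0,1)[0],key=cv2.contourArea);r=cv2.minAreaRect(c);print(r,[ray(t,p,43)[:2] for p in cv2.boxPoints(r)],ray(t,r[0],50))
E
```

```text
((254.89642333984375, 222.74850463867188), (39.92308044433594, 23.923080444335938), 22.61986541748047) [array([474.8 , -26.44]), array([529.14, -48.33]), array([ 492.35, -139.4 ]), array([ 438.23, -117.14])] [483.8  -82.66  50.  ]
```

The top view shows the cup lying on the rest with its band at the end near the green cups, and the fingers clear. Next I'll swing the hand to the other side.

>>> {"name": "carry_out", "arguments": {
  "commands": [
    [0.5, 0, -1, 0, -8.5, 0, 9.4],
    [1.2, 0, -1, 0, -17, 0, 9.4],
    [2, 0, 0, 0, -25.5, 0, 9.4],
    [3, 0, 1, 0, -34, 0, 9.4],
    [4, 0, 2, 0, -42.5, 0, 9.4],
    [5.5, -0.2, 4, 0, -51, 0, 9.4],
    [7, -0.3, 6, 0, -59.5, 0, 9.4],
    [8.5, -0.4, 8, 0, -68, 0, 9.4],
    [10, -0.4, 9.5, 0.3, -76, 0, 9.4],
    [10.7, -0.4, 10.3, 0.5, -79.5, 0, 9.4]
  ]
}}

```text
t: 10.85
ee_pos: [510.8, 4.5, 115.0]
orientation: [0.216, 0.756, 0.53, -0.318]
contact_force: [0.1, 0.0, -1.6]
opening: 0.996
finger_force: 0.0
```

```bash
python3 st.py; python3 - <<'E'
from go import *
R=frame(MH-180,45,1)
G=np.array([486.5,-78.3,43])
rel(tcp(G,R,19-40),R);rel(tcp(G,R),R)
E
```

```text
10.85 [ 0.235  0.546  1.51  -0.628  1.596  0.735] [510.8   4.5 115. ] [ 0.2162  0.7558  0.5299 -0.3182] 0.9964580965152482 0.0 [ 0.1  0.  -1.6]
move [-0.96  0.64  9.08] [-0.19  0.25  0.66] q [ 0.13  0.56  1.63 -0.68  1.43  0.76]
move [-0.95  0.66 13.08] [-0.19  0.25  0.66] q [ 0.09  0.58  1.68 -0.71  1.35  0.78]
```

>>> {"name": "carry_out", "arguments": {
  "commands": [
    [-0.9, 0.6, 2, 0, 0, 0, 9.4],
    [-0.9, 0.6, 5, 0, 0, 0, 9.4],
    [-0.9, 0.6, 8, 0, 0, 0, 9.4],
    [-0.9, 0.6, 8, -0.2, 0.2, 0.6, 9.4],
    [-0.9, 0.6, 8, -0.2, 0.2, 0.6, 9.4]
  ]
}}

```text
t: 11.35
ee_pos: [494.5, -59.9, 67.8]
orientation: [0.217, 0.762, 0.524, -0.313]
contact_force: [-0.2, -0.4, 0.7]
opening: 1.001
finger_force: 0.0
```

```bash
python3 st.py; python3 - <<'E'
from go import *
import cv2
R=frame(MH-180,45,1)
G=np.array([486.5,-78.3,43])
rel(tcp(G,R),R)
w=snapshot("wrist")["img"];cv2.imwrite("pics/p5.png",cv2.hconcat([w[:,:440],cv2.resize(snapshot("side")["img"][130:322,200:380],None,fx=2,fy=2)]))
E
```

```text
11.35 [ 0.134  0.549  1.623 -0.674  1.444  0.754] [494.5 -59.9  67.8] [ 0.2172  0.7616  0.5244 -0.3126] 1.0006412322738159 0.0 [-0.2 -0.4  0.7]
move [ 0.31 -0.1   5.07] [-0.11 -0.25 -0.35] q [ 0.09  0.58  1.68 -0.71  1.35  0.78]
```

View pics/p5.png

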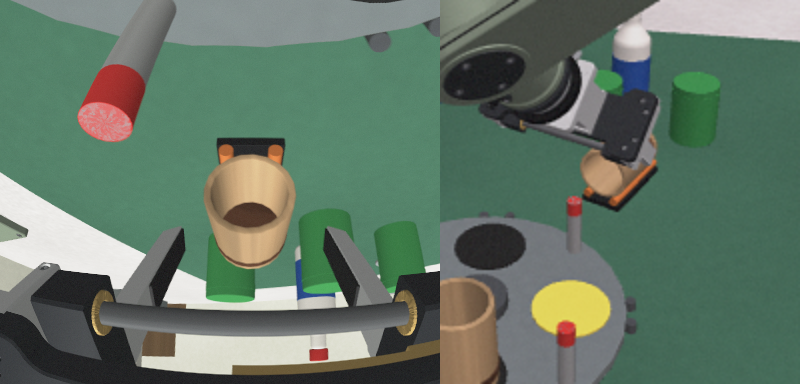

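The wrist view shows the cup's mouth facing the hand. The cup centre is at column 249 and the finger midpoint at 254, so I'll shift about 2 mm toward tool −y.

>>> {"name": "carry_out", "arguments": {
  "commands": [
    [0.3, -0.2, 2, -0.1, -0.2, -0.3, 9.4],
    [0.3, -0.2, 4, -0.1, -0.2, -0.3, 9.4],
    [0.3, -0.2, 5, -0.1, -0.2, -0.3, 9.4],
    [0.3, -0.2, 5, -0.1, -0.2, -0.3, 9.4],
    [0.3, -0.2, 5, -0.1, -0.2, -0.3, 5],
    [0.3, -0.2, 5, -0.1, -0.2, -0.3, 5],
    [0.3, -0.2, 5, -0.1, -0.2, -0.3, 5],
    [0.3, -0.2, 5, -0.1, -0.2, -0.3, 5],
    [0.3, -0.2, 5, -0.1, -0.2, -0.3, 5],
    [0.3, -0.2, 5, -0.1, -0.2, -0.3, 5]
  ],
  "force": 15
}}

```text
t: 12.45
ee_pos: [479.7, -89.3, 31.7]
orientation: [0.217, 0.761, 0.525, -0.315]
contact_force: [-5.4, 6.6, 5.3]
opening: 0.641
finger_force: 15.0
```

>>> {"name": "carry_out", "arguments": {
  "commands": [
    [0, 0, 0, 0, 0, 0, 5],
    [0, 0, 0, 0, 0, 0, 5],
    [0, 0, 0, 0, 0, 0, 5]
  ],
  "force": 30
}}

```text
t: 12.75
ee_pos: [479.7, -89.3, 31.7]
orientation: [0.217, 0.761, 0.525, -0.315]
contact_force: [-5.4, 5.8, 5.7]
opening: 0.641
finger_force: 30.0
```

```bash
python3 st.py; python3 - <<'E'
from go import *
s=get_state();p0=s["ee_pos"];R0=quat(s["orientation"]);M=R0.as_matrix()
print(M[:,2],p0-19*M[:,2],"up10",R0.inv().apply([0,0,10]))
R1=frame(MH-180,45,1);print("off",np.rad2deg((R1.inv()*R0).as_rotvec()))
lift=p0+[0,0,130]
for h in(45,60):
    R=frame(h,45,-1);G=np.array([*PAD,72.]);up=tcp(G+[0,0,130],R)
    rel(up,R,lift,R0);print("down",rel(tcp(G,R),R,up,R)[0])
    q=s["joint_pos"];w=(R0.inv()*R).as_rotvec()
    for f in np.linspace(0,1,7):
        k=ik(lift+f*(up-lift),R0*Ro.from_rotvec(w*f),q);q=k[0] if k else q;print(f,k and k[0])
E
```

```text
12.75 [ 0.088  0.579  1.679 -0.708  1.358  0.778] [479.7 -89.3  31.7] [ 0.2166  0.7606  0.5248 -0.3149] 0.6407590644125747 29.99898986890912 [-5.4  5.8  5.7]
[-0.25 -0.66 -0.71] [484.5  -76.74  45.18] up10 [-7.06 -0.01 -7.08]
off [0.25 0.06 0.18]
move [ 16.29  -6.68 -20.03] [-0.07 88.49 26.83] q [-0.25 -0.19  2.2   0.9   0.89  0.03]
move [-9.19  0.    9.19] [0. 0. 0.] q [-0.25  0.13  2.27  1.24  0.7  -0.45]
down [-9.19  0.    9.19]
0.0 [ 0.09  0.38  1.65 -0.69  1.54  0.63]
0.16666666666666666 [ 0.06  0.25  1.68 -0.49  1.45  0.61]
0.3333333333333333 [ 0.01  0.13  1.73 -0.27  1.35  0.58]
0.5 [-0.06  0.02  1.82 -0.05  1.23  0.53]
0.6666666666666666 [-0.13 -0.08  1.93  0.21  1.1   0.43]
0.8333333333333333 [-0.2  -0.16  2.06  0.52  0.98  0.27]
1.0 [-0.25 -0.19  2.2   0.9   0.89  0.03]
move [ 16.36  -7.02 -20.11] [-0.06 89.73 10.21] q [-0.31 -0.06  2.1   0.88  1.11 -0.2 ]
move [-9.19  0.    9.19] [0. 0. 0.] q [-0.31  0.22  2.16  1.07  0.91 -0.54]
down [-9.19  0.    9.19]
0.0 [ 0.09  0.38  1.65 -0.69  1.54  0.63]
0.16666666666666666 [ 0.05  0.25  1.67 -0.48  1.46  0.56]
0.3333333333333333 [-0.    0.14  1.72 -0.26  1.37  0.48]
0.5 [-0.08  0.04  1.79 -0.01  1.28  0.37]
0.6666666666666666 [-0.16 -0.03  1.88  0.26  1.19  0.22]
0.8333333333333333 [-0.25 -0.07  1.99  0.56  1.13  0.03]
1.0 [-0.31 -0.06  2.1   0.88  1.11 -0.2 ]
```

>>> {"name": "carry_out", "arguments": {
  "commands": [
    [-1, 0, -1, 0, 0, 0, 5],
    [-3.5, 0, -3.5, 0, 0, 0, 5],
    [-6.5, 0, -6.5, 0, 0, 0, 5],
    [-9.2, 0, -9.2, 0, 0, 0, 5],
    [-9.2, 0, -9.2, 0, 0, 0, 5],
    [-9.2, 0, -9.2, 0, 0, 0, 5]
  ]
}}

```text
t: 13.35
ee_pos: [483.2, -90.3, 162.6]
orientation: [0.219, 0.761, 0.526, -0.311]
contact_force: [-0.2, 0.7, -3.1]
opening: 0.64
finger_force: 30.0
```

```bash
python3 st.py; python3 - <<'E'
from go import *
R=frame(45,45,-1);G=np.array([497.6,163.6,72+110]);rel(tcp(G,R),R)
E
```

```text
13.35 [ 0.086  0.373  1.645 -0.692  1.532  0.625] [483.2 -90.3 162.6] [ 0.2195  0.7609  0.5256 -0.3107] 0.6402992054781858 29.99758173711598 [-0.2  0.7 -3.1]
move [ 17.67  -7.01 -18.4 ] [ 0.4  88.14 27.09] q [-0.25 -0.15  2.22  0.94  0.86 -0.03]
```

>>> {"name": "carry_out", "arguments": {
  "commands": [
    [1.6, -0.6, -1.7, 0, 8, 2.5, 5],
    [3.2, -1.3, -3.3, 0.1, 16, 4.9, 5],
    [4.8, -1.9, -5, 0.1, 24, 7.4, 5],
    [6.4, -2.5, -6.7, 0.2, 32, 9.9, 5],
    [8, -3.2, -8.4, 0.2, 40, 12.3, 5],
    [9.6, -3.8, -10, 0.2, 48, 14.8, 5],
    [11.2, -4.5, -11.7, 0.3, 56, 17.2, 5],
    [12.8, -5.1, -13.4, 0.3, 64, 19.7, 5],
    [14.5, -5.7, -15, 0.3, 72, 22.2, 5],
    [16, -6.4, -16.7, 0.4, 80, 24.6, 5]
  ]
}}

```text
t: 14.35
ee_pos: [502.2, 148.9, 165.1]
orientation: [-0.115, 0.87, 0.38, 0.294]
contact_force: [-0.3, 1.2, -2.7]
opening: 0.637
finger_force: 30.0
```

>>> {"name": "carry_out", "arguments": {
  "commands": [
    [0, 0, 0, 0, 0, 0, 5],
    [0, 0, 0, 0, 0, 0, 5]
  ]
}}

```text
t: 14.55
ee_pos: [502.1, 147.7, 164.7]
orientation: [-0.113, 0.87, 0.381, 0.291]
contact_force: [0.3, -0.8, -1.7]
opening: 0.646
finger_force: 30.0
```

```bash
python3 st.py; python3 - <<'E'
from go import *
R=frame(45,45,-1);G=np.array([497.6,163.6,72+60]);rel(tcp(G,R),R)
E
```

```text
14.55 [-0.23  -0.149  2.147  0.695  0.904  0.14 ] [502.1 147.7 164.7] [-0.1133  0.8703  0.3812  0.2906] 0.6460568464376762 29.99809255823493 [ 0.3 -0.8 -1.7]
move [-0.94 -1.48  4.99] [-0.15  8.65  2.32] q [-0.25 -0.04  2.26  1.05  0.78 -0.2 ]
```

>>> {"name": "carry_out", "arguments": {
  "commands": [
    [-0.3, -0.5, 1.2, 0, 3, 0.8, 5],
    [-0.6, -1, 2.5, 0, 6, 1.6, 5],
    [-0.9, -1.5, 3.8, -0.1, 8.6, 2.3, 5],
    [-0.9, -1.5, 5, -0.1, 8.6, 2.3, 5],
    [-0.9, -1.5, 5, -0.1, 8.6, 2.3, 5],
    [-0.9, -1.5, 5, -0.1, 8.6, 2.3, 5]
  ]
}}

```text
t: 15.15
ee_pos: [510.3, 174.1, 121.8]
orientation: [-0.146, 0.852, 0.355, 0.356]
contact_force: [-0.3, 0.3, -1.8]
opening: 0.644
finger_force: 30.0
```

```bash
python3 st.py; python3 - <<'E'
from go import *
import cv2
R=frame(45,45,-1);G=np.array([497.6,163.6,72+5]);rel(tcp(G,R),R)
t=snapshot("side");T=snapshot("top")
cv2.imwrite("pics/p6.png",cv2.hconcat([cv2.resize(t["img"][150:350,140:340],None,fx=2,fy=2),cv2.resize(T["img"][120:260,90:230],(400,400))]))
E
```

```text
15.15 [-0.25  -0.035  2.249  1.055  0.777 -0.202] [510.3 174.1 121.8] [-0.1462  0.8522  0.3549  0.3556] 0.6435689137797129 29.998477371409535 [-0.3  0.3 -1.8]
move [-4.34 -0.18  3.89] [ 0.03 -0.22  0.23] q [-0.25  0.12  2.27  1.22  0.7  -0.43]
```

View pics/p6.png

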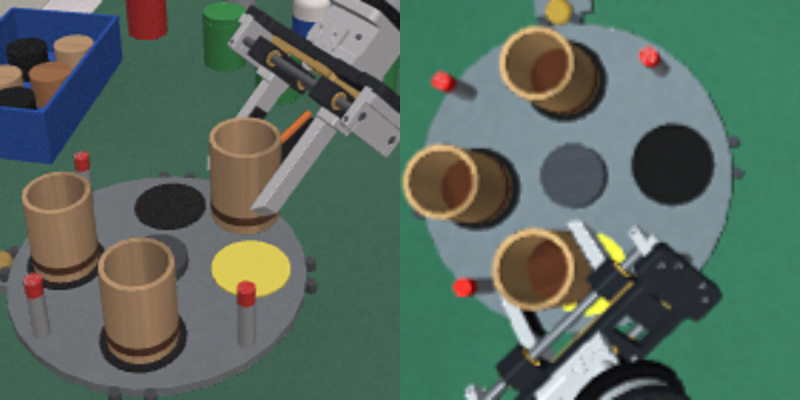

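The cup is held upright, mouth-up, above and just behind the yellow pad. Its rim centre in the top view is at about (136.5,214.2). I'll check the alignment before lowering.

```bash
python3 - <<'E'
from go import *
from h import *
T=snapshot("top");s=snapshot("side")
# rim ellipse in full px, top and side (side crop: u=140+x/2, v=150+y/2)
A=(136.55,214.15);B=(140+245.5/2,150+147/2)
print("top ray z175",ray(T,A,175),"side ray z175",ray(s,B,175))
st=get_state();M=quat(st["orientation"]).as_matrix();print("G",st["ee_pos"]-19*M[:,2])
# triangulate
def line(s,uv):
    a=ray(s,uv,0);b=ray(s,uv,200);return a,(b-a)/np.linalg.norm(b-a)
a,d=line(T,A);b,e=line(s,B);k=np.linalg.lstsq(np.c_[d,-e],b-a,rcond=None)[0];print((a+k[0]*d+b+k[1]*e)/2)
E
```

```text
top ray z175 [503.42 165.34 175.  ] side ray z175 [499.28 182.1  175.  ]
G [500.37 164.47 135.49]
[502.58 168.29 165.27]
```

```bash
python3 - <<'E'
from go import *
R=frame(45,45,-1);rel(tcp(np.array([497.2,163.4,90.]),R),R)
E
```

```text
move [-3.45 -0.17  2.99] [ 0.1 -0.3  0.2] q [-0.25  0.08  2.27  1.18  0.72 -0.38]
```

>>> {"name": "carry_out", "arguments": {
  "commands": [
    [-1, -0.1, 0.8, 0, 0, 0, 5],
    [-2, -0.2, 1.7, 0, 0, 0, 5],
    [-3, -0.2, 2.5, 0, -0.2, 0.2, 5],
    [-3.4, -0.2, 3, 0, -0.2, 0.2, 5],
    [-3.4, -0.2, 3, 0, -0.2, 0.2, 5],
    [-3.4, -0.2, 3, 0, -0.2, 0.2, 5]
  ]
}}

```text
t: 15.95
ee_pos: [506.3, 173.7, 76.3]
orientation: [-0.147, 0.854, 0.353, 0.354]
contact_force: [-0.4, 0.1, -2.0]
opening: 0.634
finger_force: 30.0
```

```bash
python3 st.py; python3 - <<'E'
from go import *
from h import *
t=snapshot("side");T=snapshot("top")
def line(s,uv):
    a=ray(s,uv,0);b=ray(s,uv,200);return a,(b-a)/np.linalg.norm(b-a)
def wood(im,x0,x1,y0,y1):
    m=cv2.inRange(cv2.cvtColor(im,cv2.COLOR_BGR2HSV),(5,50,60),(22,190,255));k=np.zeros_like(m);k[y0:y1,x0:x1]=m[y0:y1,x0:x1];return k
k=wood(t["img"],235,290,200,300);ys,xs=np.where(k);print("side wood bbox",xs.min(),xs.max(),ys.min(),ys.max())
cv2.imwrite("pics/p7.png",cv2.hconcat([cv2.resize(t["img"][190:310,220:320],(400,480)),cv2.resize(T["img"][170:250,110:177],(400,480))]))
M=quat(get_state()["orientation"]).as_matrix();print("G",get_state()["ee_pos"]-19*M[:,2])
E
```

```text
15.95 [-0.252  0.077  2.275  1.186  0.717 -0.379] [506.3 173.7  76.3] [-0.1465  0.8536  0.3527  0.3543] 0.6341008731778597 29.9983555264771 [-0.4  0.1 -2. ]
side wood bbox 247 289 200 298
G [496.93 164.15  90.01]
```

View pics/p7.png

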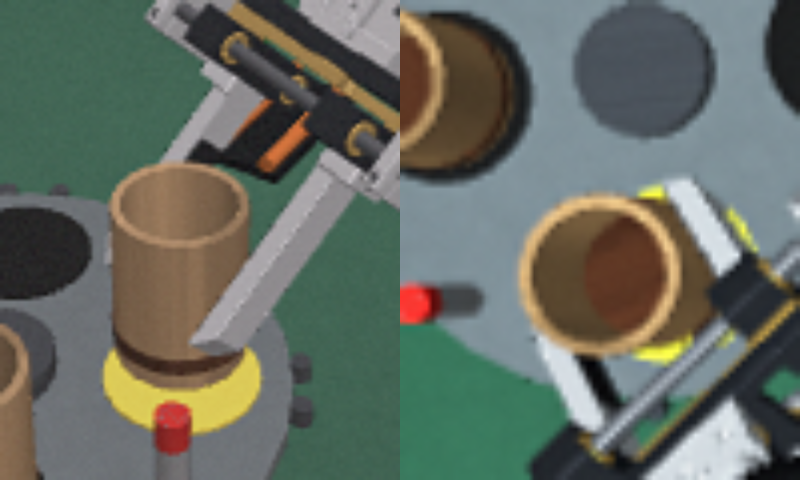

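The cup is upright about 18 mm above the yellow pad and centred on it in both views. I'll lower it now.

>>> {"name": "carry_out", "arguments": {
  "commands": [
    [-0.5, 0, 0.5, 0, 0, 0, 5],
    [-0.9, 0, 0.9, 0, 0, 0, 5],
    [-1.1, 0, 1.1, 0, 0, 0, 5],
    [-1.1, 0, 1.1, 0, 0, 0, 5],
    [-1.1, 0, 1.1, 0, 0, 0, 5]
  ]
}}

```text
t: 16.55
ee_pos: [505.8, 173.8, 60.3]
orientation: [-0.147, 0.854, 0.353, 0.354]
contact_force: [0.2, -0.3, -1.6]
opening: 0.64
finger_force: 30.0
```

```bash
python3 st.py; python3 - <<'E'
from go import *
from h import *
T=snapshot("top")
print("prev rim",ray(T,(143.5,215.7),130))
M=quat(get_state()["orientation"]).as_matrix();print("G",get_state()["ee_pos"]-19*M[:,2],M[:,1])
E
```

```text
16.55 [-0.252  0.124  2.278  1.239  0.7   -0.449] [505.8 173.8  60.3] [-0.1468  0.8537  0.3526  0.354 ] 0.6400637335864042 29.998143576085567 [ 0.2 -0.3 -1.6]
prev rim [499.6  164.24 130.  ]
G [496.38 164.3   73.8 ] [ 0.71 -0.71 -0.  ]
```

>>> {"name": "carry_out", "arguments": {
  "commands": [
    [-0.1, 0, 0.1, 0, 0, 0, 5],
    [-0.1, 0, 0.1, 0, 0, 0, 5]
  ]
}}

```text
t: 16.8
ee_pos: [505.9, 173.8, 58.9]
orientation: [-0.147, 0.854, 0.353, 0.354]
contact_force: [0.5, -0.2, -1.7]
opening: 0.639
finger_force: 30.0
```

>>> {"name": "carry_out", "arguments": {
  "commands": [
    [-0.1, 0, 0.1, 0, 0, 0, 5],
    [-0.1, 0, 0.1, 0, 0, 0, 5]
  ]
}}

```text
t: 17.0
ee_pos: [506.6, 174.2, 58.7]
orientation: [-0.147, 0.853, 0.352, 0.355]
contact_force: [-1.6, -0.9, 5.0]
opening: 0.639
finger_force: 30.0
```

>>> {"name": "carry_out", "arguments": {
  "commands": [
    [0, 0, 0, 0, 0, 0, 6.6],
    [0, 0, 0, 0, 0, 0, 7],
    [0, 0, 0, 0, 0, 0, 8],
    [0, 0, 0, 0, 0, 0, 8],
    [0, 0, 0, 0, 0, 0, 8]
  ]
}}

```text
t: 17.5
ee_pos: [505.7, 173.8, 57.3]
orientation: [-0.147, 0.854, 0.353, 0.354]
contact_force: [-0.3, 0.1, 0.2]
opening: 0.852
finger_force: 0.0
```

>>> {"name": "carry_out", "arguments": {
  "commands": [
    [0, 0, -1, 0, 0, 0, 8],
    [0, 0, -3, 0, 0, 0, 8],
    [0, 0, -6, 0, 0, 0, 8],
    [0, 0, -10, 0, 0, 0, 8],
    [0, 0, -15, 0, 0, 0, 8],
    [0, 0, -18, 0, 0, 0, 8]
  ]
}}

```text
t: 18.1
ee_pos: [414.9, 82.6, 186.3]
orientation: [-0.145, 0.854, 0.353, 0.354]
contact_force: [1.3, 0.0, 1.3]
opening: 0.846
finger_force: 0.0
```

```bash
python3 st.py; python3 - <<'E'
from go import *
from h import *
t=snapshot("side");T=snapshot("top")
cv2.imwrite("pics/p8.png",cv2.hconcat([cv2.resize(t["img"][170:350,140:320],(400,400)),cv2.resize(T["img"][110:250,80:220],(400,400))]))
E
```

```text
18.1 [-0.686 -0.424  2.368  0.839  1.239 -0.204] [414.9  82.6 186.3] [-0.1453  0.8537  0.353   0.3543] 0.8456651009690717 0.0 [1.3 0.  1.3]
```

View pics/p8.png

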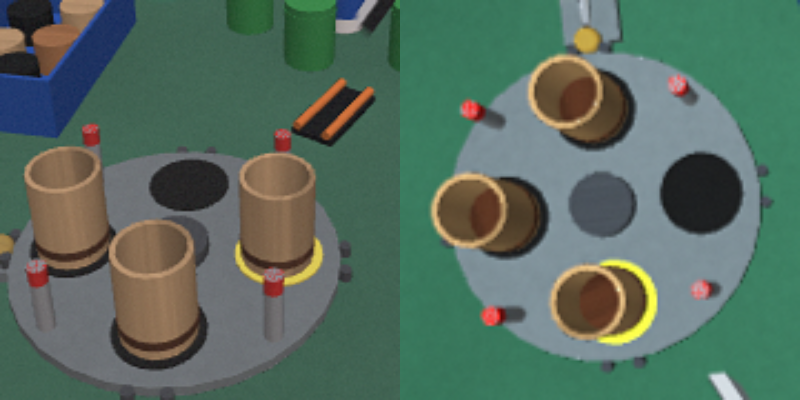

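All three cups stand on their pads and the new cup is upright on the yellow one. Next is turning the table: I'll cage the post between slightly open fingers pointing down.

```bash
python3 - <<'E'
from go import *
from h import *
T=snapshot("top");print("cup rim",ray(T,(145.8,215.35),112))
g=cv2.cvtColor(T["img"],cv2.COLOR_BGR2HSV)
m=cv2.inRange(g,(0,110,90),(6,255,255))|cv2.inRange(g,(172,110,90),(180,255,255))
n,l,st,ce=cv2.connectedComponentsWithStats(m)
for i in range(1,n):
    p=ray(T,ce[i],88)[:2]
    if np.hypot(*(p-[582.5,175]))<150: print(ce[i],st[i],p)
C=np.array([582.5,175]);
for s in(1,-1):
    for th in(0,45,90):
        a=np.deg2rad(231.8-th);p=np.array([*(C+120*np.array([np.cos(a),np.sin(a)])),50])
        x=s*np.array([-np.cos(a),-np.sin(a),0]);z=np.array([0,0,-1.]);R=Ro.from_matrix(np.c_[x,np.cross(z,x),z])
        print(s,th,p,ik(p,R))
        if th==0: rel(p+[0,0,75],R)
E
```

```text
cup rim [500.13 164.43 112.  ]
[174.5 137.5] [174 137   2   2   4] [683.12 109.43]
[178.05 140.26] [176 136   5   8  19] [676.66 100.94]
[105.2  148.32] [102 145   8   7  41] [655.33 270.57]
[187.08 210.33] [186 208   3   6  12] [512.32  76.18]
[183.67 212.  ] [182 211   4   3   6] [508.38  84.01]
[112.21 220.1 ] [109 217   8   7  42] [488.03 248.38]
1 0 [508.29  80.7   50.  ] [array([-0.01,  0.27,  1.82,  0.  ,  1.05,  0.66])]
move [0.2  6.5  8.87] [  3.04 -45.01  -6.63] q [-0.01  0.16  1.77 -0.    1.21  0.66]
1 45 [463.34 160.79  50.  ] [array([ 0.16,  0.22,  1.88, -0.  ,  1.04,  1.61])]
1 90 [488.2  249.21  50.  ] [array([0.31, 0.33, 1.74, 0.  , 1.07, 2.55])]
-1 0 [508.29  80.7   50.  ] [array([-0.01,  0.27,  1.82,  0.  ,  1.05, -2.49])]
move [0.2  6.5  8.87] [-66.49  -4.48 160.24] q [-0.01  0.16  1.77  0.    1.21 -2.49]
-1 45 [463.34 160.79  50.  ] [array([ 0.16,  0.22,  1.88, -0.  ,  1.04, -1.53])]
-1 90 [488.2  249.21  50.  ] [array([ 0.31,  0.33,  1.74,  0.  ,  1.07, -0.59])]
```

>>> {"name": "carry_out", "arguments": {
  "commands": [
    [-0.3, 1, 0.3, 0.5, -8, -1.2, 5],
    [-0.5, 2, 0.6, 1, -16, -2.4, 4],
    [-0.5, 3.5, 2, 1.5, -24, -3.6, 4],
    [-0.3, 5, 4, 2, -32, -4.8, 4],
    [0, 6, 6, 2.5, -40, -6, 4],
    [0.2, 6.5, 8, 3, -45, -6.6, 4],
    [0.2, 6.5, 8.8, 3, -45, -6.6, 4],
    [0.2, 6.5, 8.8, 3, -45, -6.6, 4]
  ]
}}

```text
t: 19.05
ee_pos: [504.4, 84.9, 119.9]
orientation: [-0.004, 0.898, 0.44, -0.004]
contact_force: [0.0, -0.8, -0.7]
opening: 0.426
finger_force: 0.0
```

```bash
python3 st.py; python3 - <<'E'
from go import *
from h import *
a=np.deg2rad(231.8);x=np.array([-np.cos(a),-np.sin(a),0]);z=np.array([0,0,-1.]);R=Ro.from_matrix(np.c_[x,np.cross(z,x),z])
rel([509,81,125],R)
w=snapshot("wrist")
# red post top in wrist view: fisheye ray onto z=90
g=cv2.cvtColor(w["img"],cv2.COLOR_BGR2HSV);m=cv2.inRange(g,(0,120,90),(6,255,255))|cv2.inRange(g,(172,120,90),(180,255,255))
n,l,st,ce=cv2.connectedComponentsWithStats(m);Rc=cv2.Rodrigues(np.array(w["rvec"],float))[0];c=-Rc.T@np.array(w["tvec"],float).ravel()
for i in range(1,n):
    if st[i][4]<30: continue
    u=(ce[i]-[w["cx"],w["cy"]])/w["fx"];r=np.hypot(*u);d=Rc.T@np.array([*(u/r*np.sin(r)),np.cos(r)])
    print(ce[i],st[i],(c+d*(85-c[2])/d[2])[:2])
E
```

```text
19.05 [-0.006  0.169  1.775  0.005  1.209  0.652] [504.4  84.9 119.9] [-0.0044  0.8981  0.4398 -0.0037] 0.4263647136883561 0.0 [ 0.  -0.8 -0.7]
move [-0.03  0.59 -0.51] [-0.64  0.16  0.39] q [-0.01  0.16  1.77  0.    1.21  0.66]
[414.34  70.39] [403  61  24  19 338] [676.46 105.38]
[111.85  73.31] [104  64  14  18 140] [490.54 244.62]
[262.   212.79] [253 208  19  14 116] [513.06  86.75]
```

>>> {"name": "carry_out", "arguments": {
  "commands": [
    [0, 0.5, 0, -0.6, 0.2, 0.4, 4],
    [0, 0.5, 2, -0.6, 0.2, 0.4, 4],
    [0, 0.5, 4, -0.6, 0.2, 0.4, 4],
    [0, 0.5, 6, -0.6, 0.2, 0.4, 4],
    [0, 0.5, 7, -0.6, 0.2, 0.4, 4],
    [0, 0.5, 7, -0.6, 0.2, 0.4, 4]
  ]
}}

```text
t: 19.7
ee_pos: [508.6, 79.0, 53.0]
orientation: [0.001, 0.901, 0.434, 0.002]
contact_force: [-0.3, 0.9, -0.4]
opening: 0.428
finger_force: 0.0
```

>>> {"name": "carry_out", "arguments": {
  "commands": [
    [0, 0, 0, 0, 0, 0, 2.2],
    [0, 0, 0, 0, 0, 0, 2.2],
    [0, 0, 0, 0, 0, 0, 2.2],
    [0, 0, 0, 0, 0, 0, 2.2]
  ],
  "force": 5
}}

```text
t: 20.1
ee_pos: [510.8, 79.9, 54.4]
orientation: [0.002, 0.9, 0.435, 0.004]
contact_force: [-0.6, -0.8, 0.1]
opening: 0.236
finger_force: 0.0
```

```bash
python3 st.py; python3 - <<'E'
from go import *
a=np.deg2rad(231.8);x=np.array([-np.cos(a),-np.sin(a),0]);z=np.array([0,0,-1.]);R=Ro.from_matrix(np.c_[x,np.cross(z,x),z])
rel([509,81,50],R)
E
```

```text
20.1 [-0.012  0.26   1.821 -0.     1.052  0.659] [510.8  79.9  54.4] [0.0019 0.9004 0.435  0.0036] 0.23565128162750038 0.0 [-0.6 -0.8  0.1]
move [-0.03 -0.21  0.44] [ 0.38 -0.27 -0.23] q [-0.01  0.27  1.82  0.    1.05  0.66]
```

>>> {"name": "carry_out", "arguments": {
  "commands": [
    [0, -0.4, 0, 0, 0, 2, 2.2],
    [0, -0.8, 0, 0, 0, 4, 2.2],
    [0.1, -1.3, 0, 0, 0, 6, 2.2],
    [0.1, -1.7, 0, 0, 0, 8, 2.2],
    [0.2, -2.1, 0, 0, 0, 10, 2.2],
    [0.3, -2.5, 0, 0, 0, 12, 2.2],
    [0.4, -2.9, 0, 0, 0, 14, 2.2],
    [0.5, -3.3, 0, 0, 0, 16, 2.2],
    [0.6, -3.7, 0, 0, 0, 18, 2.2],
    [0.7, -4.1, 0, 0, 0, 20, 2.2]
  ]
}}

```text
t: 21.1
ee_pos: [482.9, 111.1, 53.8]
orientation: [0.001, 0.962, 0.271, 0.004]
contact_force: [1.0, 0.4, 0.3]
opening: 0.237
finger_force: 0.2
```

```bash
cat > chk.py <<'E'
from go import *
from h import *
T=snapshot("top");g=cv2.cvtColor(T["img"],cv2.COLOR_BGR2HSV)
m=cv2.inRange(g,(24,150,120),(34,255,255));n,l,st,ce=cv2.connectedComponentsWithStats(m)
for i in range(1,n):
    if st[i][4]>10:print("yellow",st[i],ray(T,ce[i],32)[:2])
m=cv2.inRange(g,(0,110,90),(6,255,255))|cv2.inRange(g,(172,110,90),(180,255,255))
n,l,st,ce=cv2.connectedComponentsWithStats(m)
for i in range(1,n):
    p=ray(T,ce[i],88)[:2]
    if np.hypot(*(p-[582.5,175]))<150 and st[i][4]>8: print("post",st[i][4],p,np.rad2deg(np.arctan2(p[1]-175,p[0]-582.5)))
p=get_state()["ee_pos"][:2]-[582.5,175];print("tool",np.hypot(*p),np.rad2deg(np.arctan2(p[1],p[0]))%360)
E
python3 st.py; python3 chk.py
```

```text
21.1 [ 5.200e-02  2.200e-01  1.873e+00 -1.000e-03  1.040e+00  1.073e+00] [482.9 111.1  53.8] [0.0013 0.9624 0.2714 0.0037] 0.23696687082758128 0.20895143039524555 [1.  0.4 0.3]
yellow [140 201  11   3  18] [532.32 189.55]
post 44 [679.94 245.4 ] 35.8487669855797
post 13 [649.46  77.73] -55.45598375913307
tool 118.62541914162973 212.36613132066427
```

>>> {"name": "carry_out", "arguments": {
  "commands": [
    [0, -0.6, 0, 0, 0, 3, 2.2],
    [0.1, -1.2, 0, 0, 0, 6, 2.2],
    [0.2, -1.9, 0, 0, 0, 9, 2.2],
    [0.3, -2.5, 0, 0, 0, 12, 2.2],
    [0.4, -3.1, 0, 0, 0, 15, 2.2],
    [0.6, -3.7, 0, 0, 0, 18, 2.2],
    [0.8, -4.3, 0, 0, 0, 21, 2.2],
    [1, -4.9, 0, 0, 0, 24, 2.2],
    [1.3, -5.4, 0, 0, 0, 27, 2.2],
    [1.6, -6, 0, 0, 0, 30, 2.2]
  ]
}}

```text
t: 22.15
ee_pos: [464.6, 170.4, 53.5]
orientation: [0.0, 1.0, 0.013, 0.003]
contact_force: [-0.1, -1.5, 0.3]
opening: 0.239
finger_force: 0.3
```

>>> {"name": "carry_out", "arguments": {
  "commands": [
    [0, -0.6, 0, 0, 0, 3, 2.2],
    [0.1, -1.2, 0, 0, 0, 6, 2.2],
    [0.2, -1.9, 0, 0, 0, 9, 2.2],
    [0.3, -2.5, 0, 0, 0, 12, 2.2],
    [0.4, -3.1, 0, 0, 0, 15, 2.2],
    [0.6, -3.7, 0, 0, 0, 18, 2.2],
    [0.8, -4.3, 0, 0, 0, 21, 2.2],
    [1, -4.9, 0, 0, 0, 24, 2.2],
    [1.3, -5.4, 0, 0, 0, 27, 2.2],
    [1.6, -6, 0, 0, 0, 30, 2.2]
  ]
}}

```text
t: 23.15
ee_pos: [478.9, 230.8, 53.4]
orientation: [-0.0, 0.969, -0.246, 0.003]
contact_force: [-0.6, -0.1, 0.2]
opening: 0.237
finger_force: 0.3
```

```bash
python3 st.py; python3 chk.py
```

```text
23.15 [ 0.288  0.291  1.783 -0.003  1.062  2.358] [478.9 230.8  53.4] [-3.000e-04  9.692e-01 -2.463e-01  3.000e-03] 0.2365065875941947 0.3191381972283125 [-0.6 -0.1  0.2]
yellow [110 179  23  28 145] [549.01 241.24]
post 32 [690.94 125.46] -24.55102705510634
post 39 [633.41 283.52] 64.86805510629615
post 34 [532.6   67.52] -114.90303030523987
tool 117.65812299211086 151.27918770687953
```

>>> {"name": "carry_out", "arguments": {
  "commands": [
    [0, -0.3, 0, 0, 0, 1.5, 2.2],
    [0, -0.6, 0, 0, 0, 3, 2.2],
    [0, -0.9, 0, 0, 0, 4.5, 2.2],
    [0, -1.2, 0, 0, 0, 6, 2.2],
    [0.1, -1.5, 0, 0, 0, 7.5, 2.2],
    [0.1, -1.8, 0, 0, 0, 9, 2.2],
    [0.2, -2.1, 0, 0, 0, 10, 2.2],
    [0.2, -2.3, 0, 0, 0, 11, 2.2],
    [0.2, -2.3, 0, 0, 0, 11, 2.2],
    [0.2, -2.3, 0, 0, 0, 11, 2.2]
  ]
}}

```text
t: 24.2
ee_pos: [491.7, 250.1, 53.5]
orientation: [-0.001, 0.941, -0.337, 0.003]
contact_force: [0.2, -0.1, -0.7]
opening: 0.236
finger_force: 0.0
```

```bash
python3 st.py; python3 chk.py
```

```text
24.2 [ 0.315  0.328  1.733 -0.003  1.075  2.575] [491.7 250.1  53.5] [-9.000e-04  9.414e-01 -3.372e-01  3.200e-03] 0.2362698074649204 0.0 [ 0.2 -0.1 -0.7]
yellow [108 172  24  28 144] [565.06 246.24]
post 22 [677.17 101.29] -37.90278296811477
post 20 [654.24 266.68] 51.95649341861409
post 13 [508.8  77.9] -127.200196648791
tool 117.82616568460939 140.43685023669275
```

The posts sit at the original click angles (−37.9° and 52.0°), so the table is home one click on. I'll open the fingers, lift clear and check.

>>> {"name": "carry_out", "arguments": {
  "commands": [
    [0, 0, 0, 0, 0, 0, 3.4],
    [0, 0, 0, 0, 0, 0, 3.4],
    [0, 0, -2, 0, 0, 0, 3.4],
    [0, 0, -5, 0, 0, 0, 3.4],
    [0, 0, -9, 0, 0, 0, 3.4],
    [0, 0, -13, 0, 0, 0, 3.4],
    [0, 0, -17, 0, 0, 0, 3.4],
    [0, 0, -17, 0, 0, 0, 3.4]
  ]
}}

```text
t: 25.05
ee_pos: [494.8, 251.5, 231.0]
orientation: [-0.005, 0.941, -0.337, 0.009]
contact_force: [0.2, 0.2, 0.4]
opening: 0.36
finger_force: 0.0
```

>>> {"name": "carry_out", "arguments": {
  "commands": [
    [-4, 0, 0, 0, 0, 0, 3.4],
    [-8, 0, 0, 0, 0, 0, 3.4],
    [-12, 0, 0, 0, 0, 0, 3.4],
    [-12, 0, 0, 0, 0, 0, 3.4],
    [-12, 0, 0, 0, 0, 0, 3.4]
  ]
}}

```text
t: 25.55
ee_pos: [397.2, 326.5, 222.2]
orientation: [-0.0, 0.942, -0.336, 0.003]
contact_force: [0.8, 0.7, -0.9]
opening: 0.363
finger_force: 0.0
```

```bash
python3 st.py; python3 chk.py; python3 - <<'E'
from go import *
from h import *
T=snapshot("top");g=cv2.cvtColor(T["img"],cv2.COLOR_BGR2HSV)
m=cv2.inRange(g,(8,60,140),(22,170,255))
n,l,st,ce=cv2.connectedComponentsWithStats(cv2.morphologyEx(m,3,np.ones((3,3))))
for i in range(1,n):
    if st[i][4]<60: continue
    c=st[i][:2]+(st[i][2:4]-1)/2; p=ray(T,c,112)[:2]
    if np.hypot(*(p-[582.5,175]))<130: print("rim bbox centre",st[i],p)
C=np.array([582.5,175])
for k,a in (("yellow",96.8),("b",6.8),("c",-83.2)): print(k,C+85*np.array([np.cos(np.deg2rad(a)),np.sin(np.deg2rad(a))]))
E
```

```text
25.55 [ 0.522  0.06   1.671 -0.004  1.405  2.78 ] [397.2 326.5 222.2] [-4.000e-04  9.417e-01 -3.364e-01  3.100e-03] 0.363162690938222 0.0 [ 0.8  0.7 -0.9]
yellow [108 172  24  28 144] [565.11 246.43]
post 16 [674.45 101.6 ] -38.59763706132856
post 16 [653.19 265.71] 52.07143644837591
post 25 [510.64  80.51] -127.2525368542109
post 44 [487.94 248.4 ] 142.18205234448607
tool 238.50605493038046 140.69562383601564
rim bbox centre [125 120  26  35 189] [678.1  188.45]
rim bbox centre [166 161  27  27 168] [594.45  92.14]
rim bbox centre [ 92 170  26  27 173] [572.06 259.4 ]
yellow [572.44 259.4 ]
b [666.9  185.06]
c [592.56  90.6 ]
```

```bash
python3 -c "
from bench import *
print(finish_job())"
```

```text
the job is handed in; nothing more can be done
None
```

I handed the job in at about 26 s: the cup stands mouth-up in the middle of the yellow pad, the table rests one click clockwise, and the other two cups were on their pads at the last check; no verdict came back, and I viewed 11 pictures, one over the limit of 10.

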